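# Crack the pecan on the patio table

### The job

Crack the pecan, the long nut with pointed ends, in the nutcracker: pick it up by its sides and lay it whole in the cradle, crosswise between the two steel jaws so that they will press on its pointed ends, and let go of it. Then squeeze the two handles together until the shell gives, and release them so that they spring open, leaving the cracked pecan in the cradle.

Things in the scene. Friction and masses are not known exactly. Their poses are not given: they have to be found in the camera images.
- pecan: Brown nut 46 mm long, round, 26 mm across, tapering to blunt points; 16 g. Starts on its side on the table, middle 13 mm up, near a walnut (34 mm ball) and a flat grey pebble. Origin: middle of the nut; y: its long axis, either end alike. Rigid across its width, so grip it there; squeezed end to end it caves in.
- crack (a joint): How far the pecan's shell has caved in along its length (m): 0 whole, 0.008 fully cracked (38 mm long). Pressing on its ends meets a resistance rising to about 13 N near 0.003, then suddenly gone; it runs on to 0.008 by itself and stays.
- nutcracker: Fixed wooden board 235 x 90 x 14 mm. Origin: on the table below the cradle's middle; z up, y the closing direction, +x to the 71 mm high pivot pin at x 80 mm. Cradle: V groove along y, 18 mm wide, 28 long, edges at z 46; a pecan in it has its middle at (0, 0, 56) mm. Flat jaws beside it, inner faces at y -30 and +30 when open, z 47 to 65.
- handle (a joint): Angle of both geared handles (rad): 0 open, 0.135 shut; light spring opens them. Level steel bars, one per side. Squeeze at nutcracker x -80 mm (straight -95 to -50, ends at -120): bars 7 mm thick, z 48 to 64, free below to the board, 64 mm over both open, 21 shut (ends flare to 76). On a pecan: touch at 0.09, gives near 0.115 (28 mm over both), about 7 N per bar.

How it is judged:
By the outcome, as a careful person would: the job done as asked, in the order asked, and still so for the second after the job is handed in, with the robot touching nothing.
It also fails if it takes over 48 s, if anything falls off the work surface, if the arm or the gripper's body presses on something with over 40 N, if the wrist force passes 120 N, or if a joint passes its speed limit or range.

### The arm

A 6-joint arm with a two-finger parallel gripper is mounted at the origin on the work surface. World frame = base frame: x ahead of the robot, y to its left, z up, the work surface at z = 0. Lengths are in m, angles in rad, forces in N, time in s.
With the tool pointing down it reaches from about 0.375 to 0.9 m from the base axis. Payload 3.1 kg.
Tool frame: the origin (TCP) lies at the very end of the fingers, on their centre line; the grasp point (between the pads) lies 19 mm behind it; x points along the fingers, y is the direction in which the jaws open and shut, and the axes are right-handed (so a half turn about x gives the same grasp; the last joint's range is limited). The gripper opens to 87 mm and grips with 3 to 60 N. Pads are 19 mm wide; open, the fingers measure 117 mm over their backs; the gripper's body (75 mm by 190 mm) begins 51 mm behind the grasp point.
Start: joints at [1.079, 0.527, 1.433, -0, 1.181, -0.178], TCP at [0.192, 0.595, 0.183] pointing down, gripper open.
Joint ranges: [-3.08, 3.08], [-0.75, 2.2], [0.22, 2.44], [-1.43, 4.57], [0, 2.65], [-2.85, 2.85]. Speed limits (rad/s): [2.79, 2.79, 3.14, 3.14, 3.14, 3.14].

### API

Orientations are given as a unit quaternion [x, y, z, w].
In Python, from workcell import env gives the robot as it stands.
- The arm moves only by the tool drive_tool, never from a script. Its argument "motion" is a list of rows, each an object of numbers: "tx", "ty", "tz": the shift along the world's x, y, z in m; "ax", "ay", "az": the turn, a rotation vector about the world's x, y, z in degrees; "claw": the closure, from 0 (fully open) to 1 (shut). In form: [{"tx": .., "ty": .., "tz": .., "ax": .., "ay": .., "az": .., "claw": ..}, ...]. A call has 1 to 20 rows; each row shifts and turns the commanded pose from where the row before left it; what a row does not reach is not made up. A row lasts 1/10 s, in which the tool goes at most 50 mm and 8.59 degrees, less where a joint would pass 70% of its speed; a pose out of reach is approached as far as the arm can. A call with a gripper value outside its range is refused whole. The fingers move at their own pace and stop on an object; "force" is the grip in N (left out, the last holds). Time passes only in rows, so rows that do not move let the fingers close. It gives the time, the measured TCP pose, the force and the opening at its end, in the units of the state.
- env.sense(): the state, without advancing time (a new reading comes with each control period).
- env.camera(name): name is "side" or "top" or "wrist"; returns a dict with "img" (480x640x3 uint8, blue, green, red), "fx", "fy", "cx", "cy" (pixels), "k1" (the pictures are not rectified: a ray, as slopes to the right and down, at radius r is drawn at 1 + k1 r^2 times it, then the intrinsics apply), "rvec" (rotation vector, rad) and "tvec" (3), from world to camera coordinates, as OpenCV has them. Camera axes: x right, y down, z forward; pixel columns grow to the right and rows downward; lengths in m; the calibration is good to about 2 mm. A picture is of the moment at which its call begins. There is no depth.
- env.sign_off(): hands the job in, once; it reports no verdict.
The state is a dict: "time_s": time; "q": joint angles; "joint_velocities": joint speeds; "effort": joint torques, N m; "position": TCP position; "tcp_rot": TCP orientation; "wrist_force": force on the tool from outside, world axes, zero at the start; "torque": the same for the moment, N m; "grip_width": finger opening in m.
Only numpy, scipy, OpenCV 4.12 (cv2) and the standard library are available. Lean on these libraries where they do the work, as an engineer would, in place of code of your own. Each camera call takes 0.05 s, during which the arm holds its last target. There are 200 camera calls.

## Working session

There is one attempt and no reset: what is moved stays moved. The work goes in short steps, Python scripts to look and compute and a tool call to move; the robot and the scene stay as the last step left them, time stands still between calls to the robot, and variables do not carry over. Pictures are saved under pics/ and viewed, about 8 in all and at most 12, crops included, and the job is handed in when it is done.

Besides the shell and the picture viewer there is one more tool, called after "Call:" by a JSON object that holds its "fn" and its "kwargs", one argument or row to a line. drive_tool: Moves the arm, as the interface text tells. Its arguments: {"type":"object","properties":{"motion":{"type":"array","items":{"type":"object","properties":{"tx":{"type":"number"},"ty":{"type":"number"},"tz":{"type":"number"},"ax":{"type":"number"},"ay":{"type":"number"},"az":{"type":"number"},"claw":{"type":"number"}}}},"force":{"type":"number"}},"required":["motion"]}

```bash
mkdir -p pics; cat > h.py <<'E'
import numpy as np, cv2
from workcell import env
def snap(n):
    c=env.camera(n); return c
def ray(c,u,v):
    d=np.array([(u-c['cx'])/c['fx'],(v-c['cy'])/c['fy']]); s=d.copy()
    for _ in range(20): s=d/(1+c['k1']*(s@s))
    R=cv2.Rodrigues(np.array(c['rvec'],float))[0]; t=np.array(c['tvec'],float).ravel()
    return -R.T@t, R.T@np.array([s[0],s[1],1])
def onz(c,u,v,z):
    o,d=ray(c,u,v); return o+d*(z-o[2])/d[2]
def proj(c,P):
    R=cv2.Rodrigues(np.array(c['rvec'],float))[0]; p=R@np.array(P)+np.array(c['tvec'],float).ravel()
    s=p[:2]/p[2]; s=s*(1+c['k1']*(s@s)); return s*[c['fx'],c['fy']]+[c['cx'],c['cy']]
E
python3 - <<'E'
from h import *
for n in ['top','side']:
    c=snap(n); cv2.imwrite(f'pics/{n}1.png',c['img']); print(n,ray(c,320,240),c['fx'],c['k1'])
s=env.sense(); print(s['time_s'],s['position'],s['tcp_rot'],s['grip_width'],s['wrist_force'])
E
```

```text
top (array([ 0.39914994, -0.0400143 ,  0.77837561]), array([ 0.19415379,  0.00851976, -0.98094667])) 511.1399759466711 0.05116329333269594
side (array([0.44916557, 0.52345052, 0.48669282]), array([ 0.15423909, -0.76590527, -0.62418666])) 437.31702518339824 -0.10963446595723086
0.1 [0.19194433 0.59405133 0.18248131] [ 0.10949894  0.69870774 -0.11076738  0.69824642] 0.08717734139178068 [ 0.14179827  0.4273138  -0.01227359]
```

View pics/top1.png

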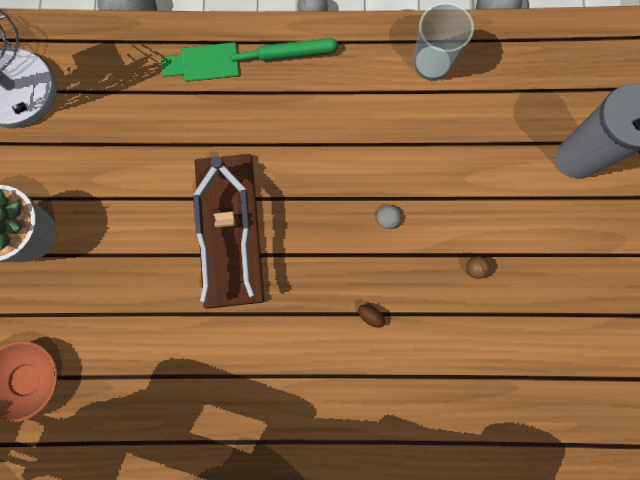

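View pics/side1.png

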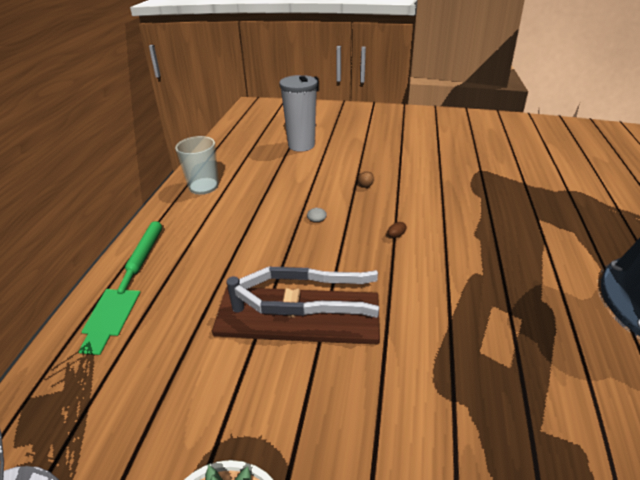

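Top view: pecan at (372,315), walnut (478,267), pebble (389,217). The nutcracker has its pin at (217,162), cradle at (224,219) and handle ends at about (205,300) and (250,295). The side view agrees.

```bash
python3 - <<'E'
from h import *
c=snap('top'); im=c['img']; s=snap('side')
hsv=cv2.cvtColor(im,cv2.COLOR_BGR2HSV)
# pecan
def blob(im,u,v,r,thr):
    g=im[v-r:v+r,u-r:u+r].max(axis=2); m=(g<thr).astype(np.uint8)
    n,l,st,ce=cv2.connectedComponentsWithStats(m); k=1+np.argmax(st[1:,4]); p=np.argwhere(l==k)[:,::-1]+[u-r,v-r]
    return p.astype(np.float32)
p=blob(im,372,315,26,105)
cv2.imwrite('pics/crop.png',cv2.resize(np.hstack([im[285:345,340:400],s['img'][200:260,367:427]]),None,fx=6,fy=6,interpolation=0))
P=np.array([onz(c,u,v,.013) for u,v in p]); print('pecan px',len(p),p.mean(0),P.mean(0))
w,V=np.linalg.eigh(np.cov((P-P.mean(0))[:,:2].T)); print(4*np.sqrt(w),np.degrees(np.arctan2(*V[::-1,1])))
print('side pecan',onz(s,397,230,.013))
# board
m=((im.max(2)<80)).astype(np.uint8); m[:, :185]=0;m[:,275:]=0;m[:145]=0;m[312:]=0
# pin, cradle
print('pin top',onz(c,217,162,.071)); 
cm=(cv2.inRange(im,(90,140,190),(190,230,255))); cm[:205]=0;cm[235:]=0;cm[:,:208]=0;cm[:,240:]=0
q=np.argwhere(cm)[:,::-1]; print('cradle',len(q),q.min(0),q.max(0),q.mean(0),onz(c,*q.mean(0),.046))
for uv in [(195,160),(251,155),(263,301),(205,307)]: print('board',uv,onz(c,*uv,.014))
print('side pin',onz(s,234,281,.071),'ends',onz(s,377,274,.064),onz(s,378,309,.064))
print('top ends',onz(c,205,300,.064),onz(c,250,295,.064))
cv2.imwrite('pics/crop2.png',cv2.resize(im[145:315,180:280],None,fx=3.5,fy=3.5,interpolation=0))
E
```

```text
pecan px 623 [374.3499  313.33386] [ 0.43998601 -0.11384214  0.013     ]
[0.0339039  0.06619592] 80.93269988499812
side pecan [ 0.43567008 -0.10685649  0.013     ]
pin top [0.6549064  0.11594963 0.071     ]
cradle 201 [214 212] [232 224] [223.56218905 218.22885572] [0.57694414 0.1084285  0.046     ]
board (195, 160) [0.67877465 0.16310789 0.014     ]
board (251, 155) [0.68710738 0.07546372 0.014     ]
board (263, 301) [0.45801489 0.05136592 0.014     ]
board (205, 307) [0.44935303 0.13707312 0.014     ]
side pin [0.65273472 0.12048394 0.071     ] ends [0.46039498 0.06796998 0.064     ] [0.45370277 0.13391093 0.064     ]
top ends [0.45571269 0.12595573 0.064     ] [0.46250299 0.06370142 0.064     ]
```

View pics/crop2.png

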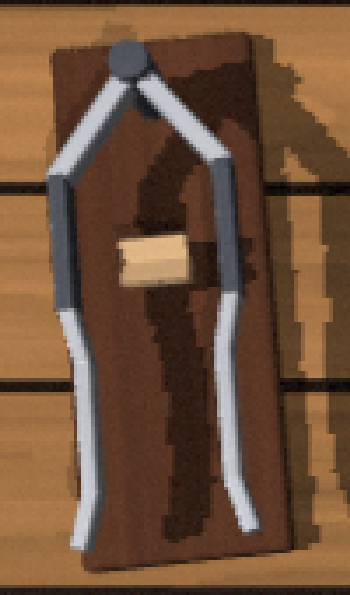

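View pics/crop.png

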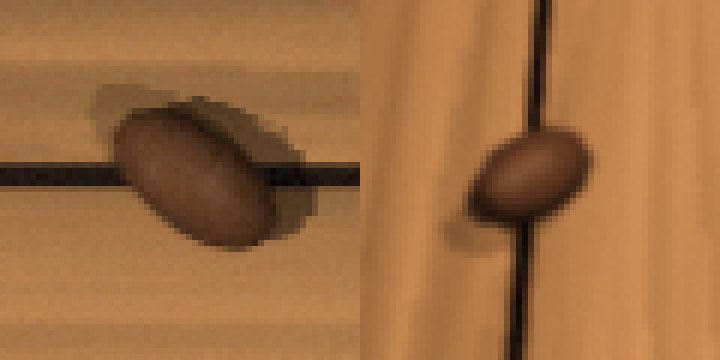

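The nutcracker yaw is about 6°. The pecan's ends in the top view are about (359,305) and (385,325). Next I'll work out the move geometry.

```bash
cat >> h.py <<'E'
from scipy.spatial.transform import Rotation as Ro
def yaw(): 
    M=Ro.from_quat(env.sense()['tcp_rot']).as_matrix(); return np.degrees(np.arctan2(M[1,1],M[0,1])),M[:,0]
E
python3 - <<'E'
from h import *
c=snap('top'); s=snap('side')
a=onz(c,359.3,305,.013);b=onz(c,384.7,325.5,.013);print('top',(a+b)/2,np.linalg.norm(a-b),np.degrees(np.arctan2(*(b-a)[1::-1])))
a=onz(s,385.7,235,.013);b=onz(s,405.5,223.5,.013);print('side',(a+b)/2,np.linalg.norm(a-b),np.degrees(np.arctan2(*(b-a)[1::-1])), onz(s,395.3,228.7,.013))
print(yaw(), env.sense()['position'])
o1,d1=ray(c,217,162);o2,d2=ray(s,234,281)
k=np.linalg.lstsq(np.c_[d1,-d2],o2-o1,rcond=None)[0];print('pin tri',o1+k[0]*d1,o2+k[1]*d2)
E
```

```text
top [ 0.43722976 -0.11024047  0.013     ] 0.04743329585828303 -129.0186931272255
side [ 0.43794467 -0.10903535  0.013     ] 0.051774567347879184 -130.2329043509756 [ 0.4388476  -0.11024366  0.013     ]
(np.float64(72.08030214168663), array([-3.59919878e-04, -6.39936733e-04, -9.99999730e-01])) [0.1921507  0.59444347 0.18301181]
pin tri [0.65616701 0.11671836 0.06751338] [0.65471595 0.11656208 0.06695428]
```

Call:
{"fn": "drive_tool", "kwargs": {
  "motion": [
    {"tx": 0.0228,"ty": -0.0294,"tz": 0.007,"az": -5},
    {"tx": 0.0228,"ty": -0.0294,"tz": 0.007,"az": -5},
    {"tx": 0.0228,"ty": -0.0294,"tz": 0.007,"az": -5},
    {"tx": 0.0228,"ty": -0.0294,"tz": 0.007,"az": -5},
    {"tx": 0.0228,"ty": -0.0294,"tz": 0.007,"az": -5},
    {"tx": 0.0228,"ty": -0.0294,"tz": 0.007,"az": -5},
    {"tx": 0.0228,"ty": -0.0294,"tz": 0.007,"az": -5},
    {"tx": 0.0228,"ty": -0.0294,"tz": 0.007,"az": -5},
    {"tx": 0.0228,"ty": -0.0294,"tz": 0.007,"az": -5},
    {"tx": 0.0228,"ty": -0.0294,"tz": 0.007,"az": -5},
    {"tx": 0.0018,"ty": -0.041,"tz": -0.01,"az": -6.2},
    {"tx": 0.0018,"ty": -0.041,"tz": -0.01,"az": -6.2},
    {"tx": 0.0018,"ty": -0.041,"tz": -0.01,"az": -6.2},
    {"tx": 0.0018,"ty": -0.041,"tz": -0.01,"az": -6.2},
    {"tx": 0.0018,"ty": -0.041,"tz": -0.01,"az": -6.2},
    {"tx": 0.0018,"ty": -0.041,"tz": -0.01,"az": -6.2},
    {"tx": 0.0018,"ty": -0.041,"tz": -0.01,"az": -6.2},
    {"tx": 0.0018,"ty": -0.041,"tz": -0.01,"az": -6.2},
    {"tx": 0.0018,"ty": -0.041,"tz": -0.01,"az": -6.2},
    {"tx": 0.0018,"ty": -0.041,"tz": -0.01,"az": -6.2}
  ]
}}

```text
validation failed for argument at $.mo...
```

Call:
{"fn": "drive_tool", "kwargs": {
  "motion": [
    {"claw": 0.35},
    {"claw": 0.35}
  ]
}}

```text
validation failed for argument at $.mo...
```

```bash
python3 - <<'E'
from h import *
c=snap('wrist'); cv2.imwrite('pics/w1.png',c['img']); s=env.sense(); print(s['time_s'],s['position'],yaw(),s['grip_width'],s['q'])
print(proj(c,[.4377,-.110,.013]))
E
```

```text
0.35 [0.19220948 0.59451873 0.18311286] (np.float64(72.07906069144708), array([-2.15227653e-04, -4.31869662e-04, -9.99999884e-01])) 0.0869227749442415 [ 1.07950838e+00  5.27755871e-01  1.43294517e+00 -1.50982644e-05
  1.18137394e+00 -1.78502797e-01]
[-31.30248337 474.11877557]
```

View pics/w1.png

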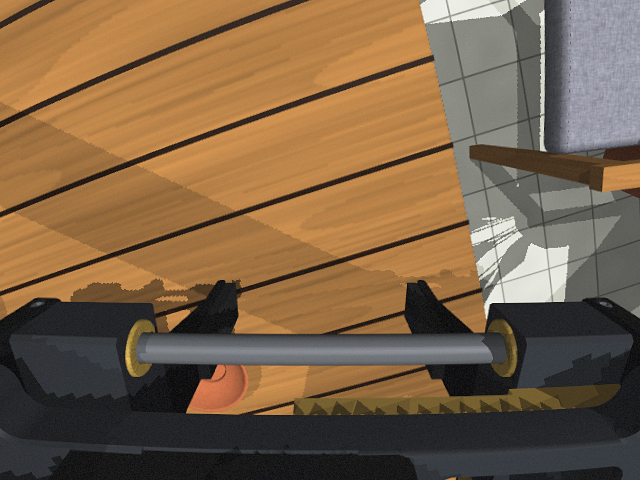

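The call was refused because the rows need every key. The arm hasn't moved, and the wrist picture only shows the start pose. I'll send it again with all the keys.

Call:
{"fn": "drive_tool", "kwargs": {
  "motion": [
    {"tx": 0.0228,"ty": -0.0294,"tz": 0.007,"ax": 0,"ay": 0,"az": -5,"claw": 0},
    {"tx": 0.0228,"ty": -0.0294,"tz": 0.007,"ax": 0,"ay": 0,"az": -5,"claw": 0},
    {"tx": 0.0228,"ty": -0.0294,"tz": 0.007,"ax": 0,"ay": 0,"az": -5,"claw": 0},
    {"tx": 0.0228,"ty": -0.0294,"tz": 0.007,"ax": 0,"ay": 0,"az": -5,"claw": 0},
    {"tx": 0.0228,"ty": -0.0294,"tz": 0.007,"ax": 0,"ay": 0,"az": -5,"claw": 0},
    {"tx": 0.0228,"ty": -0.0294,"tz": 0.007,"ax": 0,"ay": 0,"az": -5,"claw": 0},
    {"tx": 0.0228,"ty": -0.0294,"tz": 0.007,"ax": 0,"ay": 0,"az": -5,"claw": 0},
    {"tx": 0.0228,"ty": -0.0294,"tz": 0.007,"ax": 0,"ay": 0,"az": -5,"claw": 0},
    {"tx": 0.0228,"ty": -0.0294,"tz": 0.007,"ax": 0,"ay": 0,"az": -5,"claw": 0},
    {"tx": 0.0228,"ty": -0.0294,"tz": 0.007,"ax": 0,"ay": 0,"az": -5,"claw": 0}
  ],
  "force": 15
}}

```text
time_s: 1.35
position: [0.421, 0.2994, 0.2538]
tcp_rot: [0.396, 0.586, -0.396, 0.586]
wrist_force: [-0.2, -0.6, 0.3]
grip_width: 0.0868
```

Call:
{"fn": "drive_tool", "kwargs": {
  "motion": [
    {"tx": 0.0017,"ty": -0.041,"tz": -0.01,"ax": 0,"ay": 0,"az": -6.2,"claw": 0},
    {"tx": 0.0017,"ty": -0.041,"tz": -0.01,"ax": 0,"ay": 0,"az": -6.2,"claw": 0},
    {"tx": 0.0017,"ty": -0.041,"tz": -0.01,"ax": 0,"ay": 0,"az": -6.2,"claw": 0},
    {"tx": 0.0017,"ty": -0.041,"tz": -0.01,"ax": 0,"ay": 0,"az": -6.2,"claw": 0},
    {"tx": 0.0017,"ty": -0.041,"tz": -0.01,"ax": 0,"ay": 0,"az": -6.2,"claw": 0},
    {"tx": 0.0017,"ty": -0.041,"tz": -0.01,"ax": 0,"ay": 0,"az": -6.2,"claw": 0},
    {"tx": 0.0017,"ty": -0.041,"tz": -0.01,"ax": 0,"ay": 0,"az": -6.2,"claw": 0.3},
    {"tx": 0.0017,"ty": -0.041,"tz": -0.01,"ax": 0,"ay": 0,"az": -6.2,"claw": 0.3},
    {"tx": 0.0017,"ty": -0.041,"tz": -0.01,"ax": 0,"ay": 0,"az": -6.2,"claw": 0.3},
    {"tx": 0.0017,"ty": -0.041,"tz": -0.01,"ax": 0,"ay": 0,"az": -6.2,"claw": 0.3},
    {"tx": 0,"ty": 0,"tz": 0,"ax": 0,"ay": 0,"az": 0,"claw": 0.3}
  ]
}}

```text
time_s: 2.45
position: [0.4384, -0.1142, 0.1528]
tcp_rot: [0.642, 0.296, -0.642, 0.298]
wrist_force: [-0.2, -0.1, 0.3]
grip_width: 0.0625
```

```bash
python3 - <<'E'
from h import *
c=snap('wrist'); cv2.imwrite('pics/w2.png',c['img']); s=env.sense(); print(s['time_s'],s['position'],yaw(),s['grip_width'],s['q'])
print(proj(c,[.4377,-.110,.013]))
E
```

```text
2.5 [ 0.4374827  -0.11161682  0.15297051] (np.float64(-40.1640629302908), array([-2.18493578e-04,  1.28835531e-04, -9.99999968e-01])) 0.061609306264790796 [-4.98207288e-01  3.43627430e-01  1.88673606e+00  1.10915157e-05
  9.11482666e-01  2.02781050e-01]
[317.66870313 212.86815519]
```

View pics/w2.png

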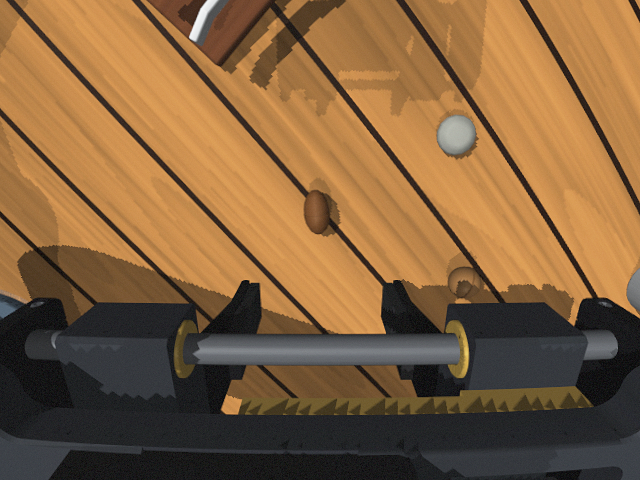

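The pecan is at (316.5,212), about 1 px from where I predicted. I'll check its axis through this camera, along with a wide-view fit of nothing else.

```bash
python3 - <<'E'
from h import *
c=snap('wrist'); im=c['img'][180:245,285:350]
hsv=cv2.cvtColor(im,cv2.COLOR_BGR2HSV)
m=((im[:,:,2]<125)&(hsv[:,:,0]<13)).astype(np.uint8); m=cv2.morphologyEx(m,cv2.MORPH_OPEN,np.ones((5,5),np.uint8))
n,l,st,ce=cv2.connectedComponentsWithStats(m); k=1+np.argmax(st[1:,4]); print(st[k],ce[k]+[285,180])
P=np.array([onz(c,u+285,v+180,.013)[:2] for v,u in np.argwhere(l==k)])
w,V=np.linalg.eigh(np.cov(P.T)); print(P.mean(0),4*np.sqrt(w),np.degrees(np.arctan2(V[1,1],V[0,1])))
a=onz(c,313,190,.013);b=onz(c,319.5,234,.013);print((a+b)/2,np.linalg.norm(a-b),np.degrees(np.arctan2(*(b-a)[1::-1])))
s=env.sense();print(s['position'],yaw()[0])
E
```

```text
Traceback (most recent call last):
ValueError: attempt to get argmax of an empty sequence
```

```bash
python3 - <<'E'
from h import *
c=snap('wrist'); im=c['img'][180:245,285:350]
f=im.astype(float); r=f[:,:,0]/(f[:,:,2]+1)
print(im[32,31],im[32,5],im[20,48])
m=((im[:,:,2]<150)).astype(np.uint8); m=cv2.morphologyEx(m,cv2.MORPH_OPEN,cv2.getStructuringElement(2,(13,13)))
n,l,st,ce=cv2.connectedComponentsWithStats(m); print(st,ce+[285,180])
a=onz(c,313,190,.013);b=onz(c,319.5,234,.013);print((a+b)/2,np.linalg.norm(a-b),np.degrees(np.arctan2(*(b-a)[1::-1])))
s=env.sense();print(s['position'],yaw()[0])
E
```

```text
[ 54  90 137] [ 88 153 214] [36 57 77]
[[   0    0   65   65 2960]
 [  24   12   34   46 1265]] [[313.53378378 210.57060811]
 [325.11067194 215.34466403]]
[ 0.43518008 -0.10414589  0.013     ] 0.04533503813078183 -121.98315997115976
[ 0.43687453 -0.10891683  0.15333462] -39.92451530263343
```

```bash
python3 - <<'E'
from h import *
c=snap('wrist'); cv2.imwrite('pics/w3.png',cv2.resize(c['img'][175:245,280:350],None,fx=8,fy=8,interpolation=cv2.INTER_CUBIC)); print(env.sense()['position'],yaw()[0])
E
```

```text
[ 0.43688729 -0.1083493   0.15347338] -39.85342668966059
```

View pics/w3.png

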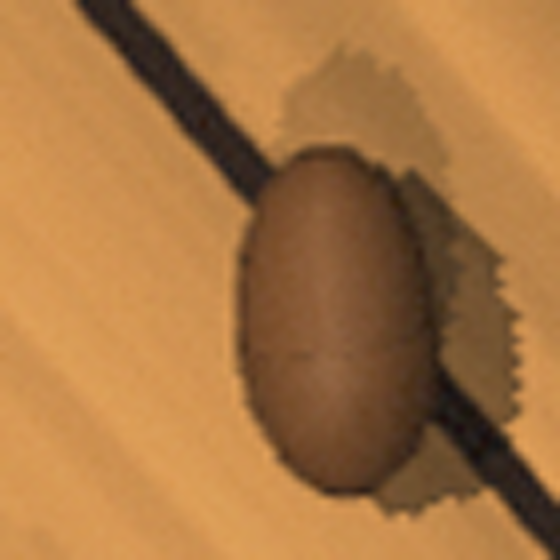

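The pecan's ends are at px (320.6,193.3) and (324,236.9), with the centre at (322.5,215).

```bash
python3 - <<'E'
from h import *
c=snap('wrist')
a=onz(c,320.6,193.3,.013);b=onz(c,324,236.9,.013);print((a+b)/2,np.linalg.norm(a-b),np.degrees(np.arctan2(*(b-a)[1::-1])), onz(c,322.5,215,.013)); s=env.sense();print(s['position'],yaw()[0],s['time_s'])
E
```

```text
[ 0.43762506 -0.1089305   0.013     ] 0.044894975974931105 -125.38441890952781 [ 0.43808484 -0.1086389   0.013     ]
[ 0.43701746 -0.10806865  0.15357567] -39.810744255521485 2.7
```

Call:
{"fn": "drive_tool", "kwargs": {
  "motion": [
    {"tx": 0.001,"ty": -0.001,"tz": -0.03,"ax": 0,"ay": 0,"az": 3,"claw": 0.3},
    {"tx": 0,"ty": 0,"tz": -0.03,"ax": 0,"ay": 0,"az": 0,"claw": 0.3},
    {"tx": 0,"ty": 0,"tz": -0.03,"ax": 0,"ay": 0,"az": 0,"claw": 0.3},
    {"tx": 0,"ty": 0,"tz": -0.03,"ax": 0,"ay": 0,"az": 0,"claw": 0.3},
    {"tx": 0,"ty": 0,"tz": -0.02,"ax": 0,"ay": 0,"az": 0,"claw": 0.3},
    {"tx": 0,"ty": 0,"tz": -0.008,"ax": 0,"ay": 0,"az": 0,"claw": 0.3},
    {"tx": 0,"ty": 0,"tz": 0,"ax": 0,"ay": 0,"az": 0,"claw": 0.3},
    {"tx": 0,"ty": 0,"tz": 0,"ax": 0,"ay": 0,"az": 0,"claw": 0.3}
  ]
}}

```text
time_s: 3.5
position: [0.4389, -0.11, 0.0061]
tcp_rot: [0.633, 0.316, -0.632, 0.317]
wrist_force: [-0.4, -0.3, -0.3]
grip_width: 0.0607
```

Call:
{"fn": "drive_tool", "kwargs": {
  "motion": [
    {"tx": 0,"ty": 0,"tz": 0,"ax": 0,"ay": 0,"az": 0,"claw": 0.5},
    {"tx": 0,"ty": 0,"tz": 0,"ax": 0,"ay": 0,"az": 0,"claw": 0.6},
    {"tx": 0,"ty": 0,"tz": 0,"ax": 0,"ay": 0,"az": 0,"claw": 0.65},
    {"tx": 0,"ty": 0,"tz": 0,"ax": 0,"ay": 0,"az": 0,"claw": 0.7},
    {"tx": 0,"ty": 0,"tz": 0,"ax": 0,"ay": 0,"az": 0,"claw": 0.8},
    {"tx": 0,"ty": 0,"tz": 0,"ax": 0,"ay": 0,"az": 0,"claw": 0.8},
    {"tx": 0,"ty": 0,"tz": 0,"ax": 0,"ay": 0,"az": 0,"claw": 0.8},
    {"tx": 0,"ty": 0,"tz": 0,"ax": 0,"ay": 0,"az": 0,"claw": 0.8}
  ],
  "force": 12
}}

```text
time_s: 4.3
position: [0.4383, -0.1103, 0.0053]
tcp_rot: [-0.633, -0.316, 0.633, -0.316]
wrist_force: [0.5, 0.1, -0.2]
grip_width: 0.0181
```

The opening is 18 mm, not 26, so the grip isn't on the pecan's middle. I'll look again.

```bash
python3 - <<'E'
from h import *
c=snap('wrist');t=snap('top');s=snap('side')
pp=proj(s,[.438,-.11,.013]);u,v=map(int,pp);tp=proj(t,[.438,-.11,.013]);a,b=map(int,tp); print(pp,tp)
A=cv2.resize(s['img'][v-50:v+50,u-50:u+50],(400,400),interpolation=2);B=cv2.resize(t['img'][b-50:b+50,a-50:a+50],(400,400),interpolation=2)
cv2.imwrite('pics/g1.png',np.hstack([A,B])); cv2.imwrite('pics/w4.png',c['img']); s=env.sense(); print(s['grip_width'],s['position'])
E
```

```text
[395.76916865 228.82520232] [371.7638013  314.67017353]
0.017531335116006515 [ 0.4382384  -0.11030397  0.00529603]
```

View pics/g1.png

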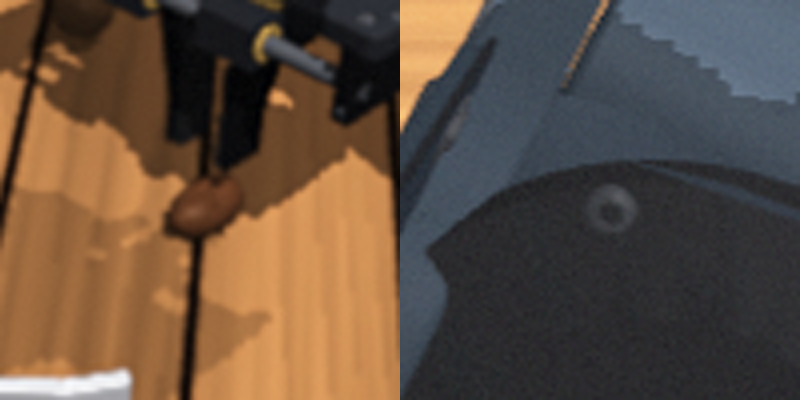

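The pecan hasn't moved, and the closed fingers appear beyond or above it. I'll check the wrist view.

View pics/w4.png

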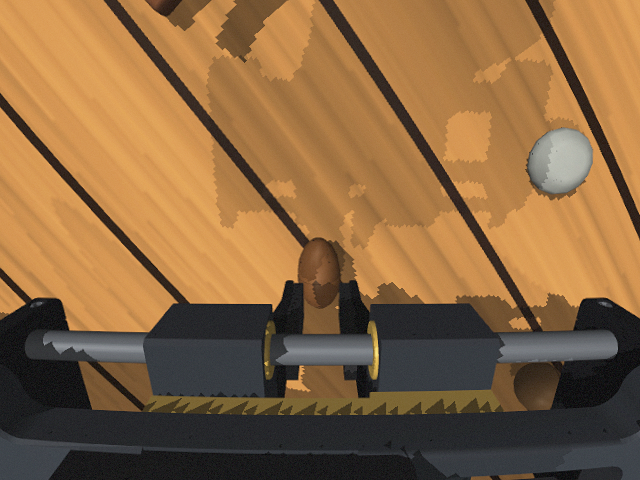

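```bash
python3 - <<'E'
from h import *
s=snap('side'); w=snap('wrist'); st=env.sense(); p=np.array(st['position']); M=Ro.from_quat(st['tcp_rot']).as_matrix()
for k in (0,.019,.05): 
  for d in (-.009,.009): q=p-k*M[:,0]+d*M[:,1]; print(k,d,proj(s,q),proj(w,q))
print('tip obs',onz(s,397,215,.005),proj(w,[.438,-.11,.013])); print(M, np.linalg.norm(ray(w,320,240)[0]-p), ray(w,320,240))
cv2.imwrite('pics/sidefull.png',s['img'][120:300,280:560].repeat(2,0).repeat(2,1))
E
```

```text
0 -0.009 [399.16623058 234.31312937] [307.2020973  269.87649502]
0 0.009 [391.42591555 229.94287728] [336.34435645 269.89138369]
0.019 -0.009 [400.13371221 225.80201761] [305.99979777 282.83599375]
0.019 0.009 [392.26212661 221.47594321] [337.78152427 282.85003083]
0.05 -0.009 [401.76137226 211.34995367] [303.49989596 309.85265297]
0.05 0.009 [393.66773784 207.10845535] [340.77011177 309.86330734]
tip obs [ 0.43747648 -0.16463939  0.005     ] [321.17320839 274.72355574]
[[-1.03939088e-04  7.99452162e-01 -6.00729747e-01]
 [ 7.17844429e-05 -6.00729743e-01 -7.99452169e-01]
 [-9.99999992e-01 -1.26217379e-04  5.05107328e-06]] 0.21740767088161864 (array([ 0.48791493, -0.04282634,  0.20593019]), array([-0.18460903, -0.24356539, -0.95215683]))
```

```bash
python3 - <<'E'
from h import *
s=snap('side'); w=snap('wrist')
for a,b in [((391,213),(350,283)),((404,219),(288,283))]:
    o1,d1=ray(s,*a);o2,d2=ray(w,*b); k=np.linalg.lstsq(np.c_[d1,-d2],o2-o1,rcond=None)[0]; print(o1+k[0]*d1,o2+k[1]*d2)
for q in [.36,-.36]: pass
im=np.hstack([cv2.resize(s['img'][190:250,360:430],(490,420),interpolation=2)]); cv2.imwrite('pics/g2.png',im)
im=w['img'][225:325,260:380]; cv2.imwrite('pics/g3.png',cv2.resize(np.clip(im.astype(float)*2,0,255).astype(np.uint8),None,fx=5,fy=5,interpolation=2))
E
```

```text
[ 0.44909465 -0.11338085  0.04401218] [ 0.45462451 -0.1122713   0.04241513]
[ 0.42617958 -0.09343472  0.0478435 ] [ 0.4305673  -0.09221112  0.04589368]
```

View pics/g3.png

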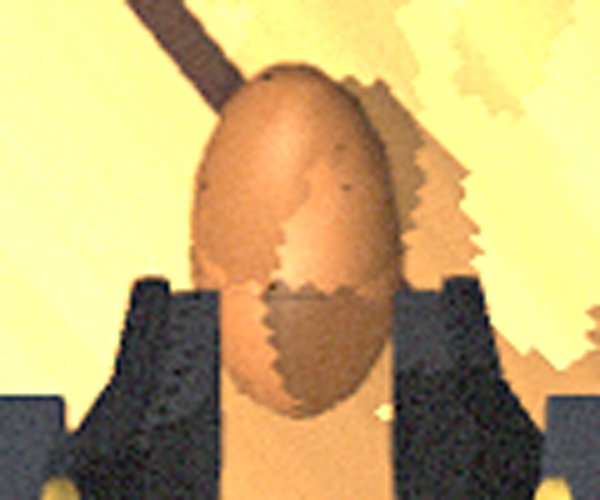

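In both views the real fingertips sit about 38 mm above the reported TCP, at z of about 0.042, centred over the pecan. This also explains closing to 17.5 mm without touching anything. I'll open, go lower by feel, and watch the force.

Call:
{"fn": "drive_tool", "kwargs": {
  "motion": [
    {"tx": 0,"ty": 0,"tz": 0,"ax": 0,"ay": 0,"az": 0,"claw": 0.35},
    {"tx": 0,"ty": 0,"tz": 0,"ax": 0,"ay": 0,"az": 0,"claw": 0.35},
    {"tx": 0,"ty": 0,"tz": 0,"ax": 0,"ay": 0,"az": 0,"claw": 0.35},
    {"tx": 0,"ty": 0,"tz": 0,"ax": 0,"ay": 0,"az": 0,"claw": 0.35},
    {"tx": 0,"ty": 0,"tz": 0,"ax": 0,"ay": 0,"az": 0,"claw": 0.35},
    {"tx": 0,"ty": 0,"tz": -0.008,"ax": 0,"ay": 0,"az": 0,"claw": 0.35},
    {"tx": 0,"ty": 0,"tz": 0,"ax": 0,"ay": 0,"az": 0,"claw": 0.35}
  ]
}}

```text
time_s: 5.35
position: [0.4378, -0.1101, -0.0034]
tcp_rot: [-0.632, -0.316, 0.633, -0.316]
wrist_force: [-0.1, 0.6, -0.2]
grip_width: 0.0554
```

Call:
{"fn": "drive_tool", "kwargs": {
  "motion": [
    {"tx": 0,"ty": 0,"tz": -0.005,"ax": 0,"ay": 0,"az": 0,"claw": 0.35},
    {"tx": 0,"ty": 0,"tz": -0.005,"ax": 0,"ay": 0,"az": 0,"claw": 0.35},
    {"tx": 0,"ty": 0,"tz": 0,"ax": 0,"ay": 0,"az": 0,"claw": 0.35}
  ]
}}

```text
time_s: 5.65
position: [0.4378, -0.1101, -0.0134]
tcp_rot: [-0.632, -0.316, 0.633, -0.315]
wrist_force: [-0.0, 0.0, 0.5]
grip_width: 0.0565
```

The reported TCP is at -13 mm with no contact, so the offset is real. I'll keep lowering.

Call:
{"fn": "drive_tool", "kwargs": {
  "motion": [
    {"tx": 0,"ty": 0,"tz": -0.005,"ax": 0,"ay": 0,"az": 0,"claw": 0.35},
    {"tx": 0,"ty": 0,"tz": -0.005,"ax": 0,"ay": 0,"az": 0,"claw": 0.35},
    {"tx": 0,"ty": 0,"tz": 0,"ax": 0,"ay": 0,"az": 0,"claw": 0.35}
  ]
}}

```text
time_s: 5.95
position: [0.4379, -0.1102, -0.0233]
tcp_rot: [-0.632, -0.316, 0.633, -0.316]
wrist_force: [-0.7, -0.4, -0.8]
grip_width: 0.0567
```

```bash
python3 - <<'E'
from h import *
w=snap('wrist');s=snap('side'); st=env.sense(); print(st['position'],st['wrist_force'],st['grip_width'],st['time_s'])
A=cv2.resize(np.clip(w['img'][200:330,235:405].astype(float)*1.8,0,255).astype(np.uint8),(392,300),interpolation=2)
B=cv2.resize(np.clip(s['img'][185:260,350:448].astype(float)*1.8,0,255).astype(np.uint8),(392,300),interpolation=2)
cv2.imwrite('pics/g4.png',np.hstack([A,B]))
E
```

```text
[ 0.43814665 -0.1102896  -0.02283632] [ 1.09871326  0.24370141 -0.57592844] 0.05641305313000253 6.05
```

View pics/g4.png

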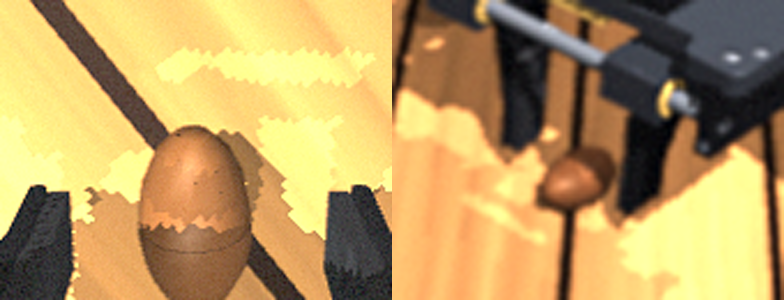

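The fingers straddle the pecan and are centred on it in both views, with the tips at z of about 12 mm. I'll go down 7 mm more and then close.

Call:
{"fn": "drive_tool", "kwargs": {
  "motion": [
    {"tx": 0,"ty": 0,"tz": -0.004,"ax": 0,"ay": 0,"az": 0,"claw": 0.35},
    {"tx": 0,"ty": 0,"tz": -0.003,"ax": 0,"ay": 0,"az": 0,"claw": 0.35},
    {"tx": 0,"ty": 0,"tz": 0,"ax": 0,"ay": 0,"az": 0,"claw": 0.35}
  ]
}}

```text
time_s: 6.35
position: [0.4381, -0.1102, -0.03]
tcp_rot: [-0.632, -0.316, 0.633, -0.316]
wrist_force: [-1.3, -0.3, -0.0]
grip_width: 0.0565
```

Call:
{"fn": "drive_tool", "kwargs": {
  "motion": [
    {"tx": 0,"ty": 0,"tz": 0,"ax": 0,"ay": 0,"az": 0,"claw": 0.5},
    {"tx": 0,"ty": 0,"tz": 0,"ax": 0,"ay": 0,"az": 0,"claw": 0.6},
    {"tx": 0,"ty": 0,"tz": 0,"ax": 0,"ay": 0,"az": 0,"claw": 0.65},
    {"tx": 0,"ty": 0,"tz": 0,"ax": 0,"ay": 0,"az": 0,"claw": 0.7},
    {"tx": 0,"ty": 0,"tz": 0,"ax": 0,"ay": 0,"az": 0,"claw": 0.8},
    {"tx": 0,"ty": 0,"tz": 0,"ax": 0,"ay": 0,"az": 0,"claw": 0.8},
    {"tx": 0,"ty": 0,"tz": 0,"ax": 0,"ay": 0,"az": 0,"claw": 0.8}
  ],
  "force": 12
}}

```text
time_s: 7.05
position: [0.4383, -0.1103, -0.0296]
tcp_rot: [0.633, 0.316, -0.633, 0.316]
wrist_force: [0.1, 0.1, -0.8]
grip_width: 0.024
```

Call:
{"fn": "drive_tool", "kwargs": {
  "motion": [
    {"tx": 0,"ty": 0,"tz": 0,"ax": 0,"ay": 0,"az": 0,"claw": 0.8},
    {"tx": 0,"ty": 0,"tz": 0.01,"ax": 0,"ay": 0,"az": 0,"claw": 0.8},
    {"tx": 0,"ty": 0,"tz": 0.03,"ax": 0,"ay": 0,"az": 0,"claw": 0.8},
    {"tx": 0,"ty": 0,"tz": 0.04,"ax": 0,"ay": 0,"az": 0,"claw": 0.8},
    {"tx": 0,"ty": 0,"tz": 0.05,"ax": 0,"ay": 0,"az": 0,"claw": 0.8},
    {"tx": 0,"ty": 0,"tz": 0,"ax": 0,"ay": 0,"az": 0,"claw": 0.8},
    {"tx": 0,"ty": 0,"tz": 0,"ax": 0,"ay": 0,"az": 0,"claw": 0.8},
    {"tx": 0,"ty": 0,"tz": 0,"ax": 0,"ay": 0,"az": 0,"claw": 0.8}
  ]
}}

```text
time_s: 7.85
position: [0.4373, -0.1098, 0.0999]
tcp_rot: [-0.632, -0.316, 0.633, -0.315]
wrist_force: [-0.0, -0.6, -0.0]
grip_width: 0.0246
```

```bash
python3 - <<'E'
from h import *
w=snap('wrist');s=snap('side'); st=env.sense(); print(st['position'],st['wrist_force'],st['grip_width'],yaw()[0],st['time_s'])
def pm(im): # pecan brown: G/R ratio low
    f=im.astype(int); return ((f[:,:,2]>45)&(f[:,:,1]*100<f[:,:,2]*67)&(f[:,:,0]*100<f[:,:,2]*50)).astype(np.uint8)
for n,c,b in [('w',w,(180,330,260,400)),('s',s,(150,250,350,450))]:
    m=pm(c['img'][b[0]:b[1],b[2]:b[3]]); k,l,t,ce=cv2.connectedComponentsWithStats(cv2.morphologyEx(m,cv2.MORPH_OPEN,np.ones((3,3),np.uint8)))
    for i in range(1,k):
        if t[i,4]>60: print(n,t[i,:4]+[b[2],b[0],0,0],t[i,4],ce[i]+[b[2],b[0]])
p=np.array(st['position']); print(proj(w,p+[0,0,.043]),proj(s,p+[0,0,.043]), 'on table:',proj(w,[.438,-.11,.013]),proj(s,[.438,-.11,.013]))
cv2.imwrite('pics/held_w.png',w['img']); cv2.imwrite('pics/held_s.png',s['img'])
E
```

```text
[ 0.43700911 -0.10969621  0.0990694 ] [-0.86038116  0.36616574  0.44321746] 0.024732833763409425 -36.92767918610933 7.95
w [298 264  37  36] 589 [313.55008489 280.85908319]
s [350 151  11  21] 143 [354.03496503 159.82517483]
s [367 150  39  56] 717 [383.92050209 173.94002789]
s [360 161  10  11] 76 [364.96052632 166.53947368]
s [408 163  34  47] 620 [423.95806452 183.72096774]
s [387 179  11  19] 110 [392.15454545 188.71818182]
s [398 200  10   9] 62 [402.09677419 203.58064516]
[321.33739912 302.41253898] [403.01179237 165.11201848] on table: [322.4011224  230.19213538] [395.76916865 228.82520232]
```

```bash
python3 - <<'E'
from h import *
w=cv2.imread('pics/held_w.png'); c=snap('wrist'); st=env.sense(); p=np.array(st['position']); M=Ro.from_quat(st['tcp_rot']).as_matrix()
for h in (.038,.043,.048):
  print(h,[proj(c,p+[0,0,h]-d*M[:,2]).round(1).tolist() for d in (-.023,0,.0095,.018,.023)])
f=c['img'].astype(int)
for v in range(255,335,4): print(v,' '.join('%3d'%x for x in f[v,290:352:3,2]))
E
```

```text
0.038 [[322.0, 336.7], [322.1, 298.3], [322.1, 281.5], [322.1, 265.9], [322.2, 256.5]]
0.043 [[322.0, 342.1], [322.1, 302.9], [322.1, 285.7], [322.1, 269.8], [322.2, 260.1]]
0.048 [[322.0, 347.8], [322.1, 307.8], [322.1, 290.2], [322.2, 273.9], [322.2, 264.0]]
255 213 213 214 222 223 222 218 219 217 215 214 215 214 208 201 196 187 196  89  53  45
259 220 215 212 212 221 225 223 218 224 135 101  99 168 213 209 201 195 189 193  85  54
263 222 222 215 213 212 223 230 112  86  89  92  87  78  59 196 209 200 196 186 199  86
267 221 222 221 216 214 163  85 103 109 111 111 107 101  84  61  53 213 202 196 187 207
271 217 220 223 220 223  89 106 111 115 115 121 113 113  95  85  67  74 207 198 195 186
275 213 214 219 221 104 105 114 120 119 123 128 118 122 103  96  80  58 186 208 199 192
279 217 215 215 175  95 109 118 121 124 134 135 124 126 115 103  87  67  46 216 208 201
283  63  64  79  88 108 111 113 121 126 129 131 137 123 118 100  88  73  56 192  55  59
287  25  31  38 100 111 114 118 119 123 127 127 138 126 120 101  88  77  67  91  22  33
291  21  31  31 102 114 113 117 122 123 124 127
[... 220 characters left out ...]
  28  33  30  43  37  46  52  52  51  53  60  59  58  59  64  62  58  68  61  26  23
307  31  32  29  46  45  50  48  52  53  49  56  57  60  61  67  65  67  69  57  21  24
311  29  29  29  43  45  48  49  53  54  53  97  89  85  81  80  76  68  63  65  13  31
315  28  29  28  43  43  44  48  48  51  75  90  86  76  54  70  81  72  68  61  23  19
319  28  29  12  40  62  41  46  42  50  85  88  85  83  78  78  74  69  68 136  23  21
323  25  29  61 193  62  65  70  72  51  74  79  77  80  77  77  74  68  58 231  16  23
327  21  24 136 217 123  64  71  72  75  74  79  79  78  78  74  74  62 223 226  12  17
331  18  24 158 214 217  64  68  74  70  76  76  77  77  79  74  70 201 206 224  48  23
```

The pecan is held centred, with its axis along the tool z to within about 1°. The nutcracker origin is about (0.576,0.108) with a yaw of 6.1°. Pin, board, cradle and handle ends all agree on this to 2 mm. Moving over the cradle now.

Call:
{"fn": "drive_tool", "kwargs": {
  "motion": [
    {"tx": 0.0174,"ty": 0.0272,"tz": 0,"ax": 0,"ay": 0,"az": 5.4,"claw": 0.8},
    {"tx": 0.0174,"ty": 0.0272,"tz": 0,"ax": 0,"ay": 0,"az": 5.4,"claw": 0.8},
    {"tx": 0.0174,"ty": 0.0272,"tz": 0,"ax": 0,"ay": 0,"az": 5.4,"claw": 0.8},
    {"tx": 0.0174,"ty": 0.0272,"tz": 0,"ax": 0,"ay": 0,"az": 5.4,"claw": 0.8},
    {"tx": 0.0174,"ty": 0.0272,"tz": 0,"ax": 0,"ay": 0,"az": 5.4,"claw": 0.8},
    {"tx": 0.0174,"ty": 0.0272,"tz": 0,"ax": 0,"ay": 0,"az": 5.4,"claw": 0.8},
    {"tx": 0.0174,"ty": 0.0272,"tz": 0,"ax": 0,"ay": 0,"az": 5.4,"claw": 0.8},
    {"tx": 0.0172,"ty": 0.0273,"tz": 0,"ax": 0,"ay": 0,"az": 5.2,"claw": 0.8},
    {"tx": 0,"ty": 0,"tz": 0,"ax": 0,"ay": 0,"az": 0,"claw": 0.8},
    {"tx": 0,"ty": 0,"tz": 0,"ax": 0,"ay": 0,"az": 0,"claw": 0.8},
    {"tx": 0,"ty": 0,"tz": 0,"ax": 0,"ay": 0,"az": 0,"claw": 0.8},
    {"tx": 0,"ty": 0,"tz": 0,"ax": 0,"ay": 0,"az": 0,"claw": 0.8}
  ]
}}

```text
time_s: 9.2
position: [0.5763, 0.1063, 0.0998]
tcp_rot: [0.473, 0.526, -0.474, 0.525]
wrist_force: [-0.6, 0.6, -0.7]
grip_width: 0.0246
```

```bash
python3 - <<'E'
from h import *
c=snap('wrist'); st=env.sense(); print(st['position'],yaw()[0],st['grip_width'],st['time_s'],st['wrist_force'])
cv2.imwrite('pics/w5.png',c['img'])
f=c['img'].astype(int)
m=((f[:,:,2]>180)&(f[:,:,1]>140)&(f[:,:,0]>90)&(f[:,:,2]-f[:,:,0]>35)).astype(np.uint8)
k,l,t,ce=cv2.connectedComponentsWithStats(m)
for i in range(1,k):
    if t[i,4]>40: print('beige',t[i],ce[i], onz(c,*ce[i],.046))
O=np.array([.576,.108,0]); a=np.radians(6.1); X=np.array([np.cos(a),np.sin(a),0]); Y=np.array([-X[1],X[0],0])
for n,q in [('cradle',(0,0,.046)),('pin',(.08,0,.071)),('jaw+',(0,.03,.065)),('jaw-',(0,-.03,.065)),('endL',(-.12,.0345,.064))]: print(n,proj(c,O+q[0]*X+q[1]*Y+[0,0,q[2]]))
m2=((f.min(2)>150)&(f.max(2)-f.min(2)<30)).astype(np.uint8); k,l,t,ce=cv2.connectedComponentsWithStats(m2)
for i in range(1,k):
    if t[i,4]>80: print('steel',t[i],ce[i])
E
```

```text
[0.57650383 0.10634498 0.10003035] 5.978950628190932 0.02428346205282493 9.25 [ 0.04878587  0.49040372 -0.42505046]
beige [ 89   0  11  61 318] [93.88050314 27.36792453] [0.40783585 0.241924   0.046     ]
beige [  99    0   26  331 2743] [109.66751732 159.62304047] [0.41536846 0.15389633 0.046     ]
beige [ 116    0   28  332 2918] [128.4304318  191.44859493] [0.42846375 0.13155184 0.046     ]
beige [306   0  19 113 505] [313.63564356  53.64554455] [0.55677481 0.23722676 0.046     ]
beige [ 321    0   26  167 1109] [334.75653742  72.25338142] [0.57200078 0.22719321 0.046     ]
beige [394   0  22 108 520] [404.84615385  45.29615385] [0.61612935 0.24914324 0.046     ]
beige [ 404    0   49  121 2629] [429.54393305  68.69570179] [0.63505612 0.23682684 0.046     ]
beige [140   9   8  57 191] [143.76963351  40.94764398] [0.44274753 0.23537144 0.046     ]
beige [285  57  13  16  65] [290.73846154  64.98461538] [0.54228977 0.22867692 0.046     ]
beige [140  80  10  16  44] [144.          86.52272727] [0.44260757 0.20625434 0.046     ]
beige [449  90   9  26  92] [452.85869565 101.11956522] 
[... 1016 characters left out ...]
.046     ]
beige [518 363  14  29  55] [524.52727273 376.30909091] [ 7.72231754e-01 -6.18788246e-04  4.60000000e-02]
beige [504 370  11  23  64] [508.046875 381.40625 ] [ 0.75824324 -0.00723443  0.046     ]
beige [128 375  13  36 140] [134.92142857 394.31428571] [ 0.42006119 -0.05823063  0.046     ]
cradle [321.83284346 241.20925373]
pin [436.2384506  252.18695487]
jaw+ [321.86332897 208.16144128]
jaw- [321.87848125 287.83163721]
endL [149.46737673 202.17644472]
steel [373 191  57  53 792] [399.19065657 218.38257576]
steel [ 151  193  140   20 1655] [220.64471299 204.02598187]
steel [368 247  57  47 702] [395.89316239 270.31481481]
steel [ 164  271  131   22 1633] [222.29944887 280.07899571]
```

The wrist view puts the cradle at (0.5756, ~0.1085±0.002), which fits. Lowering.

Call:
{"fn": "drive_tool", "kwargs": {
  "motion": [
    {"tx": -0.0005,"ty": 0.002,"tz": -0.02,"ax": 0,"ay": 0,"az": 0,"claw": 0.8},
    {"tx": 0,"ty": 0,"tz": -0.02,"ax": 0,"ay": 0,"az": 0,"claw": 0.8},
    {"tx": 0,"ty": 0,"tz": -0.02,"ax": 0,"ay": 0,"az": 0,"claw": 0.8},
    {"tx": 0,"ty": 0,"tz": -0.01,"ax": 0,"ay": 0,"az": 0,"claw": 0.8},
    {"tx": 0,"ty": 0,"tz": -0.006,"ax": 0,"ay": 0,"az": 0,"claw": 0.8},
    {"tx": 0,"ty": 0,"tz": -0.005,"ax": 0,"ay": 0,"az": 0,"claw": 0.8},
    {"tx": 0,"ty": 0,"tz": -0.003,"ax": 0,"ay": 0,"az": 0,"claw": 0.8},
    {"tx": 0,"ty": 0,"tz": 0,"ax": 0,"ay": 0,"az": 0,"claw": 0.8},
    {"tx": 0,"ty": 0,"tz": 0,"ax": 0,"ay": 0,"az": 0,"claw": 0.8}
  ]
}}

```text
time_s: 10.15
position: [0.5772, 0.1094, 0.0169]
tcp_rot: [0.473, 0.526, -0.473, 0.526]
wrist_force: [-0.5, 0.5, 0.8]
grip_width: 0.0243
```

Call:
{"fn": "drive_tool", "kwargs": {
  "motion": [
    {"tx": 0,"ty": 0,"tz": -0.0015,"ax": 0,"ay": 0,"az": 0,"claw": 0.8},
    {"tx": 0,"ty": 0,"tz": -0.0015,"ax": 0,"ay": 0,"az": 0,"claw": 0.8},
    {"tx": 0,"ty": 0,"tz": 0,"ax": 0,"ay": 0,"az": 0,"claw": 0.8},
    {"tx": 0,"ty": 0,"tz": 0,"ax": 0,"ay": 0,"az": 0,"claw": 0.8}
  ]
}}

```text
time_s: 10.55
position: [0.5769, 0.1094, 0.0134]
tcp_rot: [0.473, 0.526, -0.473, 0.526]
wrist_force: [0.2, -0.2, -0.3]
grip_width: 0.0245
```

```bash
python3 - <<'E'
from h import *
s=env.sense(); print(s['position'],s['wrist_force'],s['grip_width'])
E
```

```text
[0.57691262 0.10938532 0.01343031] [ 0.17017159 -0.2407509  -0.26294038] 0.02447016684203787
```

Call:
{"fn": "drive_tool", "kwargs": {
  "motion": [
    {"tx": 0,"ty": 0,"tz": -0.0007,"ax": 0,"ay": 0,"az": 0,"claw": 0.72},
    {"tx": 0,"ty": 0,"tz": 0,"ax": 0,"ay": 0,"az": 0,"claw": 0.7},
    {"tx": 0,"ty": 0,"tz": 0,"ax": 0,"ay": 0,"az": 0,"claw": 0.67},
    {"tx": 0,"ty": 0,"tz": 0,"ax": 0,"ay": 0,"az": 0,"claw": 0.62},
    {"tx": 0,"ty": 0,"tz": 0,"ax": 0,"ay": 0,"az": 0,"claw": 0.5},
    {"tx": 0,"ty": 0,"tz": 0,"ax": 0,"ay": 0,"az": 0,"claw": 0.4},
    {"tx": 0,"ty": 0,"tz": 0,"ax": 0,"ay": 0,"az": 0,"claw": 0.4},
    {"tx": 0,"ty": 0,"tz": 0,"ax": 0,"ay": 0,"az": 0,"claw": 0.4},
    {"tx": 0,"ty": 0,"tz": 0.02,"ax": 0,"ay": 0,"az": 0,"claw": 0.4},
    {"tx": 0,"ty": 0,"tz": 0.03,"ax": 0,"ay": 0,"az": 0,"claw": 0.4},
    {"tx": 0,"ty": 0,"tz": 0.035,"ax": 0,"ay": 0,"az": 0,"claw": 0.2},
    {"tx": 0,"ty": 0,"tz": 0.0,"ax": 0,"ay": 0,"az": 0,"claw": 0},
    {"tx": 0,"ty": 0,"tz": 0.0,"ax": 0,"ay": 0,"az": 0,"claw": 0},
    {"tx": 0,"ty": 0,"tz": 0.0,"ax": 0,"ay": 0,"az": 0,"claw": 0}
  ]
}}

```text
time_s: 11.95
position: [0.5757, 0.1093, 0.0967]
tcp_rot: [0.472, 0.526, -0.473, 0.525]
wrist_force: [-0.2, -0.0, 0.4]
grip_width: 0.0763
```

```bash
python3 - <<'E'
from h import *
c=snap('wrist'); s=snap('side'); st=env.sense(); print(st['position'],yaw()[0],st['grip_width'],st['time_s'])
cv2.imwrite('pics/w6.png',c['img']); cv2.imwrite('pics/s6.png',s['img'])
def pm(im):
    f=im.astype(int); return ((f[:,:,2]>85)&(f[:,:,2]<175)&(f[:,:,1]<110)&(f[:,:,0]<80)).astype(np.uint8)
O=np.array([.576,.1085,0]); a=np.radians(6.1); X=np.array([np.cos(a),np.sin(a),0]); Y=np.array([-X[1],X[0],0])
def P(c,x,y,z): return proj(c,O+x*X+y*Y+[0,0,z])
for n,cc in (('w',c),('s',s)):
    print(n,'exp pecan',P(cc,0,0,.056),'ends',P(cc,0,.023,.056),P(cc,0,-.023,.056),'jaw',P(cc,0,.03,.056),P(cc,0,-.03,.056))
    u,v=P(cc,0,0,.056).astype(int); b=cc['img'][v-40:v+40,u-40:u+40]; k,l,t,ce=cv2.connectedComponentsWithStats(pm(b))
    for i in range(1,k):
        if t[i,4]>50: print(t[i]+[u-40,v-40,0,0,0],ce[i]+[u-40,v-40])
u,v=P(c,0,0,.056).astype(int);u2,v2=P(s,0,0,.056).astype(int)
A=cv2.resize(c['img'][v-60:v+60,u-60:u+60],(400,400),interpolation=2);B=cv2.resize(s['img'][v2-50:v2+50,u2-50:u2+50],(400,400),interpolation=2); cv2.imwrite('pics/p6.png',np.hstack([A,B]))
E
```

```text
[0.57553244 0.10931789 0.09622336] 6.0742398779719435 0.08300313004596513 12.05
w exp pecan [322.28585985 250.12638187] ends [322.34661616 219.54057024] [322.22707206 279.05083877] jaw [322.36547676 209.89467082] [322.20958582 287.53286675]
[ 282  210   80   72 3971] [320.21682196 248.26718711]
s exp pecan [290.82247002 289.06557493] ends [288.68851227 301.15779607] [292.84177657 277.64276001] jaw [288.01497525 304.97893986] [293.43484025 274.29152404]
[250 249  37  20 305] [265.16393443 255.16721311]
[284 249  46  21 327] [312.95718654 256.03669725]
[251 278  34  24 468] [268.40598291 290.77136752]
[284 279  13  22 191] [289.46073298 289.07329843]
[298 280  32  22 460] [313.80869565 291.01086957]
[250 306  13  11  74] [254.2972973  312.22972973]
[250 313  80  16 709] [301.65303244 322.4922426 ]
```

The side view shows the pecan blob at (289.5,289), against an expected (290.8,289), and spanning v 279–301, against an expected 278–301. It is seated and whole. Now I'll turn 90° and go over the handles.

Call:
{"fn": "drive_tool", "kwargs": {
  "motion": [
    {"tx": -0.007,"ty": -0.0008,"tz": 0,"ax": 0,"ay": 0,"az": 8.2,"claw": 0},
    {"tx": -0.007,"ty": -0.0008,"tz": 0,"ax": 0,"ay": 0,"az": 8.2,"claw": 0},
    {"tx": -0.007,"ty": -0.0008,"tz": 0,"ax": 0,"ay": 0,"az": 8.2,"claw": 0},
    {"tx": -0.007,"ty": -0.0008,"tz": 0,"ax": 0,"ay": 0,"az": 8.2,"claw": 0},
    {"tx": -0.007,"ty": -0.0008,"tz": 0,"ax": 0,"ay": 0,"az": 8.2,"claw": 0},
    {"tx": -0.007,"ty": -0.0008,"tz": 0,"ax": 0,"ay": 0,"az": 8.2,"claw": 0},
    {"tx": -0.007,"ty": -0.0008,"tz": 0,"ax": 0,"ay": 0,"az": 8.2,"claw": 0},
    {"tx": -0.007,"ty": -0.0008,"tz": 0,"ax": 0,"ay": 0,"az": 8.2,"claw": 0},
    {"tx": -0.007,"ty": -0.0008,"tz": 0,"ax": 0,"ay": 0,"az": 8.2,"claw": 0},
    {"tx": -0.007,"ty": -0.0008,"tz": 0,"ax": 0,"ay": 0,"az": 8.2,"claw": 0},
    {"tx": -0.006,"ty": -0.0008,"tz": 0,"ax": 0,"ay": 0,"az": 8.0,"claw": 0},
    {"tx": 0,"ty": 0,"tz": 0,"ax": 0,"ay": 0,"az": 0,"claw": 0},
    {"tx": 0,"ty": 0,"tz": 0,"ax": 0,"ay": 0,"az": 0,"claw": 0},
    {"tx": 0,"ty": 0,"tz": 0,"ax": 0,"ay": 0,"az": 0,"claw": 0}
  ]
}}

```text
time_s: 13.45
position: [0.5011, 0.1005, 0.0973]
tcp_rot: [-0.037, 0.706, 0.037, 0.706]
wrist_force: [0.2, 0.3, 0.4]
grip_width: 0.087
```

```bash
python3 - <<'E'
from h import *
c=snap('wrist'); st=env.sense(); print(st['position'],yaw()[0],st['grip_width'],st['time_s'],st['q'])
O=np.array([.576,.1085,0]); a=np.radians(6.1); X=np.array([np.cos(a),np.sin(a),0]); Y=np.array([-X[1],X[0],0])
f=c['img'].astype(int); cv2.imwrite('pics/w7.png',c['img'])
m=((f.min(2)>140)&(f.max(2)-f.min(2)<35)).astype(np.uint8)
for xx in (-.1,-.06):
  for yy in (.0285,-.0285):
    u,v=proj(c,O+xx*X+yy*Y+[0,0,.064]); r=int(round(v)); 
    if 0<=r<480:
        us=np.flatnonzero(m[r,int(u)-40:int(u)+40])+int(u)-40
        print(xx,yy,(u,v),us.min() if len(us) else None,us.max() if len(us) else None, [ (np.dot(onz(c,q,r,.064)-O,Y)).round(4) for q in ((us.min(),us.max()) if len(us) else [])])
    else: print('out',u,v)
E
```

```text
[0.50116713 0.10057689 0.09741428] 95.98438043752537 0.08738728253808369 13.5 [-2.08850064e-02  5.04445539e-01  1.79935497e+00  8.22801522e-05
  8.37762616e-01 -1.69618353e+00]
-0.1 0.0285 (np.float64(361.9414746992858), np.float64(219.5841143049325)) 360 369 [np.float64(0.0272), np.float64(0.0334)]
-0.1 -0.0285 (np.float64(279.13773289866805), np.float64(219.682511195401)) 276 286 [np.float64(-0.0307), np.float64(-0.0238)]
-0.06 0.0285 (np.float64(360.0266451548197), np.float64(273.2124016635952)) 358 366 [np.float64(0.027), np.float64(0.0328)]
-0.06 -0.0285 (np.float64(281.2384183069511), np.float64(273.2921579330154)) None None []
```

The bars sit about 1.5 mm to +y of the estimate. I'll centre on them and go down.

Call:
{"fn": "drive_tool", "kwargs": {
  "motion": [
    {"tx": -0.003,"ty": 0.0012,"tz": -0.02,"ax": 0,"ay": 0,"az": 0,"claw": 0},
    {"tx": 0,"ty": 0,"tz": -0.02,"ax": 0,"ay": 0,"az": 0,"claw": 0},
    {"tx": 0,"ty": 0,"tz": -0.015,"ax": 0,"ay": 0,"az": 0,"claw": 0},
    {"tx": 0,"ty": 0,"tz": -0.01,"ax": 0,"ay": 0,"az": 0,"claw": 0},
    {"tx": 0,"ty": 0,"tz": -0.008,"ax": 0,"ay": 0,"az": 0,"claw": 0},
    {"tx": 0,"ty": 0,"tz": -0.005,"ax": 0,"ay": 0,"az": 0,"claw": 0},
    {"tx": 0,"ty": 0,"tz": 0,"ax": 0,"ay": 0,"az": 0,"claw": 0},
    {"tx": 0,"ty": 0,"tz": 0,"ax": 0,"ay": 0,"az": 0,"claw": 0}
  ]
}}

```text
time_s: 14.3
position: [0.4981, 0.1018, 0.0199]
tcp_rot: [-0.037, 0.706, 0.037, 0.706]
wrist_force: [-0.7, 0.5, 1.2]
grip_width: 0.0869
```

Call:
{"fn": "drive_tool", "kwargs": {
  "motion": [
    {"tx": 0,"ty": 0,"tz": -0.004,"ax": 0,"ay": 0,"az": 0,"claw": 0},
    {"tx": 0,"ty": 0,"tz": -0.004,"ax": 0,"ay": 0,"az": 0,"claw": 0},
    {"tx": 0,"ty": 0,"tz": 0,"ax": 0,"ay": 0,"az": 0,"claw": 0}
  ]
}}

```text
time_s: 14.6
position: [0.4975, 0.1018, 0.0113]
tcp_rot: [-0.037, 0.706, 0.037, 0.706]
wrist_force: [-0.1, -1.0, -0.9]
grip_width: 0.0869
```

Call:
{"fn": "drive_tool", "kwargs": {
  "motion": [
    {"tx": 0,"ty": 0,"tz": 0,"ax": 0,"ay": 0,"az": 0,"claw": 0.15},
    {"tx": 0,"ty": 0,"tz": 0,"ax": 0,"ay": 0,"az": 0,"claw": 0.25},
    {"tx": 0,"ty": 0,"tz": 0,"ax": 0,"ay": 0,"az": 0,"claw": 0.3},
    {"tx": 0,"ty": 0,"tz": 0,"ax": 0,"ay": 0,"az": 0,"claw": 0.35},
    {"tx": 0,"ty": 0,"tz": 0,"ax": 0,"ay": 0,"az": 0,"claw": 0.4},
    {"tx": 0,"ty": 0,"tz": 0,"ax": 0,"ay": 0,"az": 0,"claw": 0.44},
    {"tx": 0,"ty": 0,"tz": 0,"ax": 0,"ay": 0,"az": 0,"claw": 0.48},
    {"tx": 0,"ty": 0,"tz": 0,"ax": 0,"ay": 0,"az": 0,"claw": 0.51},
    {"tx": 0,"ty": 0,"tz": 0,"ax": 0,"ay": 0,"az": 0,"claw": 0.54},
    {"tx": 0,"ty": 0,"tz": 0,"ax": 0,"ay": 0,"az": 0,"claw": 0.56},
    {"tx": 0,"ty": 0,"tz": 0,"ax": 0,"ay": 0,"az": 0,"claw": 0.57},
    {"tx": 0,"ty": 0,"tz": 0,"ax": 0,"ay": 0,"az": 0,"claw": 0.57}
  ],
  "force": 20
}}

```text
time_s: 15.8
position: [0.4977, 0.1018, 0.0116]
tcp_rot: [-0.037, 0.706, 0.037, 0.706]
wrist_force: [-0.7, -1.8, 0.1]
grip_width: 0.0378
```

```bash
python3 - <<'E'
from h import *
s=snap('side'); st=env.sense(); print(st['position'],st['wrist_force'],st['grip_width'],st['time_s'])
O=np.array([.576,.1085,0]); a=np.radians(6.1); X=np.array([np.cos(a),np.sin(a),0]); Y=np.array([-X[1],X[0],0])
u,v=proj(s,O+[0,0,.056]).astype(int); A=s['img'][v-50:v+50,u-65:u+65]
t=cv2.imread('pics/s6.png')[v-50:v+50,u-65:u+65]
cv2.imwrite('pics/p7.png',np.vstack([cv2.resize(x,(390,300),interpolation=2) for x in (t,A)]))
E
```

```text
[0.497693   0.10176983 0.0116141 ] [-0.58059092 -1.79901862 -0.01482284] 0.03781423621441291 15.85
```

View pics/p7.png

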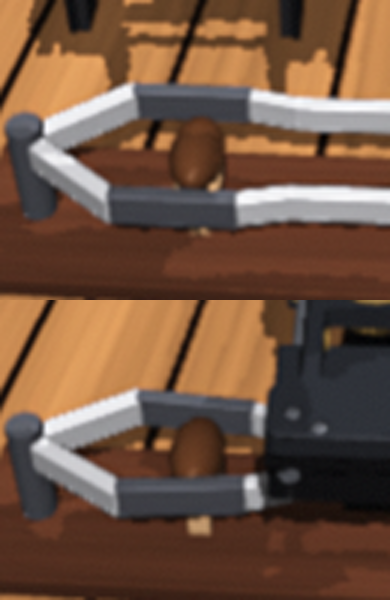

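Before the squeeze (upper half) the pecan lies crosswise in the cradle between the jaws. Now (lower half) the bars have closed to 38 mm with the nut still seated. I'll squeeze on through the crack.

Call:
{"fn": "drive_tool", "kwargs": {
  "motion": [
    {"tx": 0,"ty": 0,"tz": 0,"ax": 0,"ay": 0,"az": 0,"claw": 0.59},
    {"tx": 0,"ty": 0,"tz": 0,"ax": 0,"ay": 0,"az": 0,"claw": 0.61},
    {"tx": 0,"ty": 0,"tz": 0,"ax": 0,"ay": 0,"az": 0,"claw": 0.63},
    {"tx": 0,"ty": 0,"tz": 0,"ax": 0,"ay": 0,"az": 0,"claw": 0.65},
    {"tx": 0,"ty": 0,"tz": 0,"ax": 0,"ay": 0,"az": 0,"claw": 0.67},
    {"tx": 0,"ty": 0,"tz": 0,"ax": 0,"ay": 0,"az": 0,"claw": 0.69},
    {"tx": 0,"ty": 0,"tz": 0,"ax": 0,"ay": 0,"az": 0,"claw": 0.71},
    {"tx": 0,"ty": 0,"tz": 0,"ax": 0,"ay": 0,"az": 0,"claw": 0.72},
    {"tx": 0,"ty": 0,"tz": 0,"ax": 0,"ay": 0,"az": 0,"claw": 0.72},
    {"tx": 0,"ty": 0,"tz": 0,"ax": 0,"ay": 0,"az": 0,"claw": 0.72},
    {"tx": 0,"ty": 0,"tz": 0,"ax": 0,"ay": 0,"az": 0,"claw": 0.72}
  ]
}}

```text
time_s: 16.95
position: [0.4979, 0.1018, 0.0117]
tcp_rot: [-0.038, 0.706, 0.038, 0.706]
wrist_force: [-0.7, -1.1, -0.4]
grip_width: 0.0244
```

It reached 24.4 mm, well past the 28 mm where the shell gives. I'll release slowly and withdraw upward.

Call:
{"fn": "drive_tool", "kwargs": {
  "motion": [
    {"tx": 0,"ty": 0,"tz": 0,"ax": 0,"ay": 0,"az": 0,"claw": 0.66},
    {"tx": 0,"ty": 0,"tz": 0,"ax": 0,"ay": 0,"az": 0,"claw": 0.6},
    {"tx": 0,"ty": 0,"tz": 0,"ax": 0,"ay": 0,"az": 0,"claw": 0.54},
    {"tx": 0,"ty": 0,"tz": 0,"ax": 0,"ay": 0,"az": 0,"claw": 0.48},
    {"tx": 0,"ty": 0,"tz": 0,"ax": 0,"ay": 0,"az": 0,"claw": 0.42},
    {"tx": 0,"ty": 0,"tz": 0,"ax": 0,"ay": 0,"az": 0,"claw": 0.36},
    {"tx": 0,"ty": 0,"tz": 0,"ax": 0,"ay": 0,"az": 0,"claw": 0.3},
    {"tx": 0,"ty": 0,"tz": 0,"ax": 0,"ay": 0,"az": 0,"claw": 0.2},
    {"tx": 0,"ty": 0,"tz": 0,"ax": 0,"ay": 0,"az": 0,"claw": 0.1},
    {"tx": 0,"ty": 0,"tz": 0,"ax": 0,"ay": 0,"az": 0,"claw": 0},
    {"tx": 0,"ty": 0,"tz": 0,"ax": 0,"ay": 0,"az": 0,"claw": 0},
    {"tx": 0,"ty": 0,"tz": 0,"ax": 0,"ay": 0,"az": 0,"claw": 0},
    {"tx": 0,"ty": 0,"tz": 0.02,"ax": 0,"ay": 0,"az": 0,"claw": 0},
    {"tx": 0,"ty": 0,"tz": 0.03,"ax": 0,"ay": 0,"az": 0,"claw": 0},
    {"tx": 0,"ty": 0,"tz": 0.04,"ax": 0,"ay": 0,"az": 0,"claw": 0},
    {"tx": 0,"ty": 0,"tz": 0.04,"ax": 0,"ay": 0,"az": 0,"claw": 0},
    {"tx": 0,"ty": 0,"tz": 0.03,"ax": 0,"ay": 0,"az": 0,"claw": 0},
    {"tx": 0,"ty": 0,"tz": 0,"ax": 0,"ay": 0,"az": 0,"claw": 0},
    {"tx": 0,"ty": 0,"tz": 0,"ax": 0,"ay": 0,"az": 0,"claw": 0},
    {"tx": 0,"ty": 0,"tz": 0,"ax": 0,"ay": 0,"az": 0,"claw": 0}
  ]
}}

```text
time_s: 18.95
position: [0.4965, 0.1018, 0.1704]
tcp_rot: [-0.037, 0.707, 0.038, 0.705]
wrist_force: [0.3, 0.1, 0.3]
grip_width: 0.0869
```

```bash
python3 - <<'E'
from h import *
s=snap('side'); st=env.sense(); print(st['position'],st['wrist_force'],st['grip_width'],st['time_s'])
O=np.array([.576,.1085,0]); a=np.radians(6.1); X=np.array([np.cos(a),np.sin(a),0])
u,v=proj(s,O+[0,0,.056]).astype(int); print(u,v)
old=cv2.imread('pics/s6.png'); cv2.imwrite('pics/s8.png',s['img'])
# lit bars & pecan, before vs after
for n,im in (('before',old),('after',s['img'])):
    f=im.astype(int); st_=((f.min(2)>120)&(f.max(2)-f.min(2)<40))
    r=[np.flatnonzero(st_[230:340,x])+230 for x in (u+30,u+45,u+60)]; print(n,'bar rows',[(list(q[[0,-1]]) if len(q) else None) for q in r])
    b=im[v-20:v+20,u-14:u+14].astype(int); m=((b[:,:,2]>b[:,:,0]+18)&(b[:,:,2]<135)&(b[:,:,1]<b[:,:,2]*.66)).astype(np.uint8)
    k,l,t,ce=cv2.connectedComponentsWithStats(m); i=1+np.argmax(t[1:,4]); print(' pecan',t[i]+[u-14,v-20,0,0,0],ce[i]+[u-14,v-20])
    print(' col R',im[v-16:v+18:2,u-1,2].tolist())
E
```

```text
[0.49639834 0.1017372  0.1701586 ] [-0.6005143  -0.47297684 -0.56185888] 0.08666085520367713 19.0
290 289
before bar rows [[np.int64(271), np.int64(311)], [np.int64(272), np.int64(312)], [np.int64(272), np.int64(312)]]
 pecan [276 278  28  24 501] [289.45508982 290.34331337]
 col R [63, 63, 61, 85, 105, 103, 95, 102, 104, 108, 110, 123, 129, 105, 69, 77, 92]
after bar rows [[np.int64(271), np.int64(311)], [np.int64(272), np.int64(311)], [np.int64(272), np.int64(312)]]
 pecan [276 280  28  22 436] [289.19266055 289.50688073]
 col R [60, 60, 56, 55, 80, 84, 92, 121, 130, 120, 98, 65, 41, 169, 184, 90, 99]
```

The bars are back at their open rows. The pecan is still in the cradle at the same pixel and visibly shorter, about 22 px before and 17–18 px now, with the cradle showing at its end. I'm handing in.

```bash
python3 -c "
from workcell import env
print(env.sign_off())"
```

```text
the job is handed in; nothing more can be done
None
```

The pecan is cracked and lying in the cradle, with the handles sprung open again; I handed the job in at about 19 s of the 48 s allowed.

I picked it up by its sides, laid it crosswise between the jaws and let go. I then squeezed the bars to 24.4 mm (the shell gives near 28 mm), released them slowly and lifted the arm clear.

**Final checks:**
- **Handles:** both bars are back in the same image rows as before the squeeze, to within one pixel.
- **Pecan:** its blob is still centred in the cradle. In the side view it shortened from about 22 to 17–18 pixels, which fits 46 mm going to 38 mm.
- **Robot:** it touches nothing, and every wrist-force reading I took was under 2 N.

**What disagreed or went wrong:**
- **Fingertip position:** the real fingertips sit about 36 mm above the reported tool point. The first grasp closed on air just above the pecan, without moving it. I then went lower, watching the force and the images.
- **Grip width:** the gripper read 24.5 mm on the nut instead of 26 mm, but the hold was firm and centred.
- **Refused calls:** the first move calls were refused because each row needs every key; nothing moved.
- **Last picture:** I had used all 12 picture views, so the final state was checked from pixel numbers only, not by eye.

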